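# Raise the red spindle for a wear check

### The arm

A 6-joint arm with a two-finger parallel gripper is mounted at the origin on the work surface. World frame = base frame: x ahead of the robot, y to its left, z up, the work surface at z = 0. Lengths are in m, angles in rad, forces in N, time in s.
With the tool pointing down it reaches from about 0.35 to 0.725 m from the base axis. Payload 4.3 kg.
Tool frame: the origin (TCP) lies midway between the tips of the shut fingers; the grasp point (between the pads) lies 19 mm behind it; z points along the fingers, y is the line along which they close (so a half turn about z gives the same grasp; the last joint's range is limited). The gripper opens to 85 mm and grips with 20 to 120 N. Pads are 22 mm wide; open, the fingers measure 114 mm over their backs; the gripper's body (76 mm by 85 mm) begins 54 mm behind the grasp point. The pads swing forward as they close: fully open they stand 13 mm farther back than shut.
Start: joints at [-1.225, 0.377, 0.081, 1.274, 0, 1.46], TCP at [0.253, -0.516, 0.231] pointing down, gripper open.
Joint ranges: [-2.72, 2.72], [-0.84, 1.66], [-1.02, 1.22], [-1.77, 2.12], [-1.37, 1.28], [-3.14, 3.14]. Speed limits (rad/s): [2.57, 2.57, 3.14, 3.14, 3.14, 3.14].

### API

Orientations are given as a rotation vector (axis times angle).
In Python, from cell import ctrl gives the robot as it stands.
- The arm moves only by the tool servo_tool, never from a script. Its argument "increments" is a list that holds one entry, the list of rows, each a list of 6 numbers: the shift along the tool's x, y, z normalised to -1 to 1, where 1 is 200 mm, then the turn, a rotation vector about the tool's x, y, z normalised to -1 to 1, where 1 is pi/4 rad. In form: [[[dx, dy, dz, ax, ay, az], ...]]. A call has 1 to 10 rows; each row is the pose to reach, as a shift and turn from the pose commanded when the call began, along the tool's axes at that moment; what a row does not reach only later rows make up. A row lasts 1/10 s, in which the tool goes at most 50 mm and 8.59 degrees, less where a joint would pass 70% of its speed; a pose out of reach is approached as far as the arm can. A call with a number of a shift or a turn outside -1 to 1 is refused whole. A call with a gripper value outside its range is refused whole. "gripper" is the closure, from 0 (fully open) to 1 (shut), set as the call begins (left out, the last holds). The fingers move at their own pace and stop on an object; the grip force is fixed at half the most. Time passes only in rows, so rows that repeat a pose let the fingers close. It gives the time, the measured TCP pose, the force, the opening and the grip force at its end, in the units of the state.
- ctrl.sense(): the state, without advancing time (a new reading comes with each control period).
- ctrl.snapshot(name): name is "scene" or "side" or "wrist"; returns the picture (400x640x3 uint8, red, green, blue); there is no depth.
- ctrl.calibration(name): a dict with "mtx" (3x3 intrinsics, pixels), "extrinsics" (4x4, takes a point from camera to world coordinates). Camera axes: x right, y up, looking along -z (the intrinsics and any distortion apply to the point x, -y, -z); pixel columns grow to the right and rows downward; lengths in m; the calibration is good to about 2 mm. A picture is of the moment at which its call begins: read the wrist's pose just before it. calibration takes no time and is no camera call; for the wrist camera it gives the pose at the moment of the call.
- ctrl.job_done(): hands the job in; it is judged then, once.
The state is a dict: "time": time; "qpos": joint angles; "joint_velocities": joint speeds; "tau": joint torques, N m; "tcp_pos": TCP position; "tcp_rot": TCP orientation; "wrist_force": force on the tool from outside, world axes, zero at the start; "wrist_torque": the same for the moment, N m; "gripper_width": finger opening in m; "finger_force": force on a finger pad.
Only numpy, scipy, OpenCV 4.12 (cv2) and the standard library are available. Lean on these libraries where they do the work, as an engineer would, in place of code of your own. Each camera call takes 0.05 s, during which the arm holds its last target. There are 200 camera calls.

### The job

Pull the drawer of the grey bench cabinet well open and take the red-knobbed press spindle by its knob. Draw it straight up, gently and without jamming it in its snug bore, by about 50 mm, so that the white wear ring stands clear of the wooden block while the foot stays in the bore, and finish holding it still there, never pulling it right out. Leave the blue and yellow spindles seated and everything else on the bench and cabinet where it is.

Things in the scene. Friction and masses are not known exactly. Their poses are not given: they have to be found in the camera images.
- cabinet: Fixed grey steel bench cabinet with one drawer with a white front, 240 mm deep (x), 300 mm wide (y), 156 mm tall; place and yaw vary. Origin: centre of its underside, on the bench; its x axis points from the drawer front to the back, so the drawer pulls out along its -x
- drawer_slide (a joint): Drawer opening in m: 0 shut, 0.16 at the stop. Slides along the cabinet's -x, with about 3 N of friction, and stays where it is left. Starts shut
- drawer_handle (a point): Middle of the drawer's handle: a horizontal round steel bar 10 mm in diameter, 110 mm long along the cabinet's y, 45 mm clear in front of the drawer front (centre line to face), on two posts 48 mm either side of the middle. 28 mm below the cabinet's top. Moves with the drawer
- drawer: The drawer with the spindle block fixed in it, about 205 mm long and 268 mm wide inside the cabinet, white front 294 by 138 mm, 12 mm thick. Axes as the cabinet's. Origin: under its floor, 108 mm behind the inner face of its front, 12 mm above the bench
- block_top (a point): Centre of the top face of the wooden spindle block in the drawer, at the middle bore's mouth, 93 mm above the bench; axes as the cabinet's. Block 50 (x) by 250 (y) by 75 mm tall, with three upright blind bores 17.2 mm in diameter, 70 mm deep, at y -80, 0, +80 mm. It is 65 mm behind the drawer front's inner face, 122 mm behind the handle bar; the drawer front rises 17 mm above the knobs' tops
- spindle_red: The spindle to raise. Steel spindle in one of the three bores (any): shank 16 mm thick, 84 mm long, red round knob on top 24 mm in diameter, 28 mm tall (middle 98 mm above the foot); 0.13 to 0.25 kg. White ring 26 to 32 mm above the foot, at first hidden. Origin: centre of the foot, z up. Seated, the foot is 70 mm below the block's top and the knob starts 14 mm above it; drops back if let go
- spindle_blue: Leave seated. Steel spindle in one of the three bores (any): shank 16 mm thick, 84 mm long, blue round knob on top 24 mm in diameter, 28 mm tall (middle 98 mm above the foot); 0.13 to 0.25 kg. White ring 26 to 32 mm above the foot, at first hidden. Origin: centre of the foot, z up. Seated, the foot is 70 mm below the block's top and the knob starts 14 mm above it; drops back if let go
- spindle_yellow: Leave seated. Steel spindle in one of the three bores (any): shank 16 mm thick, 84 mm long, yellow round knob on top 24 mm in diameter, 28 mm tall (middle 98 mm above the foot); 0.13 to 0.25 kg. White ring 26 to 32 mm above the foot, at first hidden. Origin: centre of the foot, z up. Seated, the foot is 70 mm below the block's top and the knob starts 14 mm above it; drops back if let go
- bottle_orange: Orange dropper bottle, 36 mm in diameter, 95 mm tall, loose on the bench; leave alone. Origin: centre of its underside
- bottle_green: Green dropper bottle, 36 mm in diameter, 95 mm tall, loose on the bench; leave alone. Origin: centre of its underside
- bowl: Blue ceramic bowl, 140 mm in diameter, 60 mm tall, loose on the bench; leave alone. Origin: centre of its underside
- brush: Brush, 190 mm long, lying on the bench along its x; leave alone. Origin: underside
- dish: Shallow white dish, 100 mm in diameter, 18 mm tall, loose on the bench; leave alone. Origin: centre of its underside
- jar: Jar with black lid, 52 mm in diameter, 60 mm tall, standing on the middle of the cabinet's top; leave alone. Origin: centre of its underside

How it is judged:
By the outcome, as a careful person would: the job done as asked, in the order asked, and still so for the second after the job is handed in, while the arm keeps its last pose, push and grip.
It also fails if it takes over 48 s, if anything falls off the work surface, if the arm or the gripper's body presses on something with over 40 N, if the wrist force passes 120 N, or if a joint passes its speed limit or range.

## Working session

There is one attempt and no reset: what is moved stays moved. The work goes in short steps, Python scripts to look and compute and a tool call to move; the robot and the scene stay as the last step left them, time stands still between calls to the robot, and variables do not carry over. Pictures are saved under pics/ and viewed, at most 10 in all, crops included, and the job is handed in when it is done.

Besides the shell and the picture viewer there is one more tool, called after "Call:" by a JSON object that holds its "op" and its "data". servo_tool: Moves the arm, as the interface text tells. Scaled input: -1 to 1 covers 200 mm each way for a shift and pi/4 rad each way for a turn. Its arguments: {"type":"object","properties":{"increments":{"type":"array"},"gripper":{"type":"number"}},"required":["increments"]}

```bash
mkdir -p pics; ls; python3 - <<'E'
from cell import ctrl
import cv2
print(ctrl.sense())
for n in("scene","side"):
    cv2.imwrite(f"pics/{n}0.png",ctrl.snapshot(n)[:,:,::-1]); c=ctrl.calibration(n); print(n,c)
E
```

```text
pics
{'time': 0.0, 'qpos': array([-1.22528618e+00,  3.78087296e-01,  7.96203398e-02,  1.27437440e+00,
       -2.68014773e-05,  1.46050450e+00]), 'joint_velocities': array([-0.00263927, -0.00076548,  0.00076538, -0.00082128, -0.00017056,
        0.00109096]), 'tau': array([-1.31652209e-04, -4.63606739e+01,  2.69873625e+01,  2.07474001e-02,
        8.30341833e-06, -7.12515700e-06]), 'tcp_pos': array([ 0.25288577, -0.51568133,  0.23034487]), 'tcp_rot': array([-3.05838443e+00, -7.09332246e-01,  4.18467844e-04]), 'wrist_force': array([ 0.3991507 , -0.25031565, -0.92916207]), 'wrist_torque': array([-0.01418324, -0.01308907, -0.00100826]), 'finger_force': 0.0, 'gripper_width': 0.08500078586522487}
scene {'mtx': array([[371.29113869,   0.        , 322.13400083],
       [  0.        , 371.29113869, 199.90804881],
       [  0.        ,   0.        ,   1.        ]]), 'extrinsics': array([[ 0.98373302,  0.17006962, -0.05784185,  0.46269487],
       [-0.17961565,  0.93616452, -0.3022155 , -0.30965128],
       [ 0.00275182,  0.30768867,  0.95148311,  1.12884284],
       [ 0.        ,  0.        ,  0.        ,  1.        ]])}
side {'mtx': array([[384.28862484,   0.        , 320.6374097 ],
       [  0.        , 384.28862484, 198.80520819],
       [  0.        ,   0.        ,   1.        ]]), 'extrinsics': array([[ 0.96136566,  0.26130832, -0.08656807,  0.41247843],
       [-0.27520824,  0.91927137, -0.28142595, -0.32515799],
       [ 0.00604061,  0.29437749,  0.95567013,  1.17993853],
       [ 0.        ,  0.        ,  0.        ,  1.        ]])}
```

View pics/scene0.png

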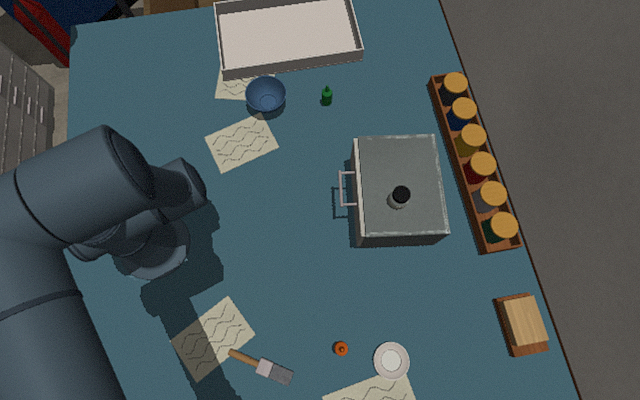

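View pics/side0.png

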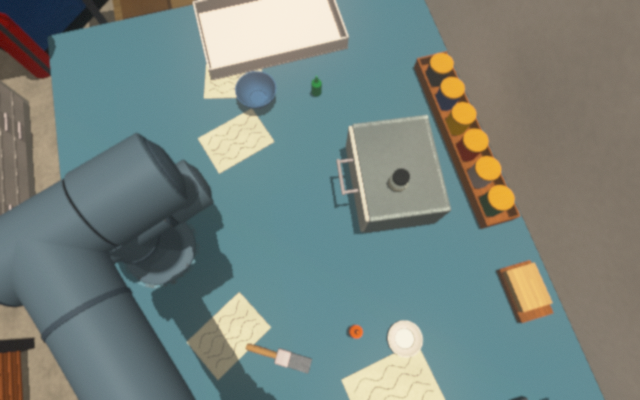

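The scene picture shows the cabinet at about (355–448, 135–247), with its handle at x≈342 and y 172–205. The bowl, bottles, brush and dish are well clear of it. I'll enlarge the cabinet.

```bash
cat > h.py <<'E'
import numpy as np
from cell import ctrl
def px2w(name,uv,z,cal=None):
    c=cal or ctrl.calibration(name); K=c["mtx"];T=c["extrinsics"]
    d=np.linalg.solve(K,[uv[0],uv[1],1.0]); d=T[:3,:3]@(d*[1,-1,-1]); o=T[:3,3]
    return o+d*(z-o[2])/d[2]
def w2px(name,p,cal=None):
    c=cal or ctrl.calibration(name);T=c["extrinsics"]
    q=T[:3,:3].T@(np.array(p)-T[:3,3]); q=c["mtx"]@(q*[1,-1,-1]); return q[:2]/q[2]
E
python3 - <<'E'
import cv2
a=cv2.imread("pics/scene0.png")[125:250,330:455]
cv2.imwrite("pics/c1.png",cv2.resize(a,(600,600),interpolation=cv2.INTER_CUBIC))
E
```

```text
(no output)
```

View pics/c1.png

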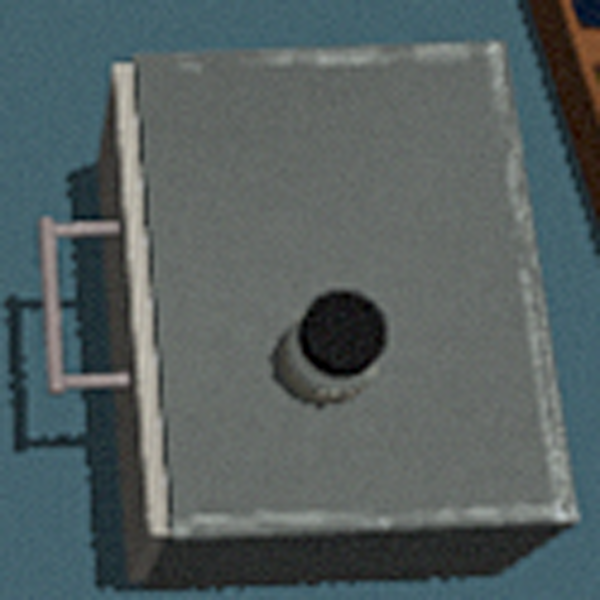

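The crop shows the cabinet-top corners at (135,57), (502,42), (575,520) and (170,535). The handle bar runs from (46,220) to (56,388).

```bash
python3 - <<'E'
from h import *
f=lambda u,v:(330+u/4.8-.4,125+v/4.8-.4)
c=[px2w("scene",f(*p),.156) for p in[(135,57),(502,42),(575,520),(170,535)]]
for p in c: print(p.round(4))
print([np.linalg.norm(c[i]-c[(i+1)%4]).round(4) for i in range(4)])
e=[px2w("scene",f(*p),.128) for p in[(46,218),(56,390)]]
print(e, np.linalg.norm(e[0]-e[1]))
m=np.mean(c,axis=0); ax=(c[1]+c[2]-c[0]-c[3]); ay=c[0]+c[1]-c[2]-c[3]
yx=np.arctan2(ax[1],ax[0]); yy=np.arctan2(-ay[0],ay[1]); print("centre",m,"yaw",yx,yy)
y=(yx+yy)/2; X=np.array([np.cos(y),np.sin(y),0])
h=np.mean(e,axis=0); print("handle",h,"dist along x",(m-h)@X, "lat",(m-h)@[-X[1],X[0],0])
print("open handle",h-.15*X,np.linalg.norm((h-.15*X)[:2]),"blk",h-.15*X+.122*X)
E
```

```text
[0.6588 0.172  0.156 ]
[0.8812 0.1421 0.156 ]
[ 0.8406 -0.1531  0.156 ]
[ 0.6163 -0.1209  0.156 ]
[np.float64(0.2243), np.float64(0.2979), np.float64(0.2266), np.float64(0.296)]
[array([0.58875337, 0.08928256, 0.128     ]), array([ 0.57343942, -0.01871501,  0.128     ])] 0.1090779151882718
centre [0.74922902 0.01002351 0.156     ] yaw -0.13808937270828248 -0.1403990163912927
handle [0.58109639 0.03528377 0.128     ] dist along x 0.1700112888995511 lat -0.0016798586060289933
open handle [0.43254822 0.05610297 0.128     ] 0.43617141491044176 blk [0.5533674  0.03917002 0.128     ]
```

```bash
cat >> h.py <<'E'
from scipy.spatial.transform import Rotation as Ro
YAW=-0.139
X=np.array([np.cos(YAW),np.sin(YAW),0]); Y=np.array([-X[1],X[0],0])
RT=np.column_stack([np.cross(X,[0,0,-1]),X,[0,0,-1]])  # tool y along cabinet x, z down
def go(p,R=RT):
    s=ctrl.sense(); A=Ro.from_rotvec(s["tcp_rot"])
    d=A.inv().apply(np.array(p)-s["tcp_pos"])/.2
    r=(A.inv()*Ro.from_matrix(R)).as_rotvec()/(np.pi/4)
    print("t",s["time"],"tcp",s["tcp_pos"].round(4),"d",d.round(4),"r",r.round(4),"F",s["wrist_force"].round(2))
E
python3 - <<'E'
from h import *
print(RT); go([.581,.035,.23])
E
```

```text
[[ 0.13855283  0.99035504  0.        ]
 [ 0.99035504 -0.13855283  0.        ]
 [ 0.          0.         -1.        ]]
t 0.1 tcp [ 0.2529 -0.5157  0.2304] d [ 2.6851 -1.7503  0.0061] r [-0.0021 -0.0014 -1.2426] F [-0.2   0.06  0.16]
```

Call:
{"op": "servo_tool", "data": {"increments": [[[0.2, -0.13, 0, 0, 0, -0.1], [0.4, -0.26, 0, 0, 0, -0.2], [0.6, -0.39, 0, 0, 0, -0.35], [0.8, -0.52, 0, 0, 0, -0.5], [1, -0.65, 0, 0, 0, -0.6], [1, -0.65, 0, 0, 0, -0.6]]], "gripper": 0.4}}

```text
time: 0.7
tcp_pos: [0.3771, -0.3065, 0.231]
tcp_rot: [-2.802, -1.415, -0.002]
wrist_force: [-0.4, -0.8, 0.0]
gripper_width: 0.051
finger_force: 0.0
```

```bash
python3 -c "
from h import *
go([.581,.035,.23])"
```

```text
t 0.7 tcp [ 0.3771 -0.3065  0.231 ] d [ 1.9793 -0.1934  0.01  ] r [-0.0014 -0.0034 -0.6323] F [-0.41 -0.8   0.  ]
```

Call:
{"op": "servo_tool", "data": {"increments": [[[0.25, -0.02, 0, 0, 0, -0.15], [0.5, -0.05, 0, 0, 0, -0.3], [0.75, -0.07, 0, 0, 0, -0.45], [1, -0.1, 0, 0, 0, -0.64], [1, -0.1, 0, 0, 0, -0.64]]]}}

```text
time: 1.2
tcp_pos: [0.4813, -0.1355, 0.2309]
tcp_rot: [-2.363, -2.069, -0.002]
wrist_force: [-0.2, 0.1, -0.3]
gripper_width: 0.0509
finger_force: 0.0
```

```bash
python3 -c "
from h import *
go([.581,.035,.23])"
```

```text
t 1.2 tcp [ 0.4813 -0.1355  0.2309] d [0.9108 0.3812 0.0062] r [ 0.0001 -0.0023  0.0081] F [-0.19  0.15 -0.35]
```

Call:
{"op": "servo_tool", "data": {"increments": [[[0.22, 0.1, 0, 0, 0, 0], [0.44, 0.19, 0, 0, 0, 0], [0.66, 0.28, 0, 0, 0, 0], [0.89, 0.38, 0, 0, 0, 0], [0.89, 0.38, 0, 0, 0, 0], [0.89, 0.38, 0, 0, 0, 0]]]}}

```text
time: 1.8
tcp_pos: [0.5799, 0.0256, 0.2305]
tcp_rot: [-2.372, -2.059, 0.003]
wrist_force: [0.2, 0.0, 0.5]
gripper_width: 0.0514
finger_force: 0.0
```

```bash
python3 -c "
from h import *
import cv2
go([.581,.035,.109])
c=ctrl.calibration('wrist'); cv2.imwrite('pics/w1.png',ctrl.snapshot('wrist')[:,:,::-1]); 
np.savez('w1.npz',**c); print(c)
for k in(-.048,.048): print(w2px('wrist',np.array([.581,.035,.128])+k*Y,c))"
```

```text
t 1.8 tcp [0.5799 0.0256 0.2305] d [ 4.820e-02 -3.000e-04  6.073e-01] r [-0.0016  0.0014 -0.0026] F [0.24 0.02 0.48]
{'mtx': array([[309.25456557,   0.        , 319.57650265],
       [  0.        , 309.25456557, 202.16972782],
       [  0.        ,   0.        ,   1.        ]]), 'extrinsics': array([[ 0.99017817,  0.13364351,  0.04106833,  0.59118479],
       [-0.1397929 ,  0.95113567,  0.27531597,  0.09453169],
       [-0.00226736, -0.27835293,  0.96047619,  0.37317796],
       [ 0.        ,  0.        ,  0.        ,  1.        ]])}
[318.24170992 243.89250585]
[317.93678986 129.21611167]
```

View pics/w1.png

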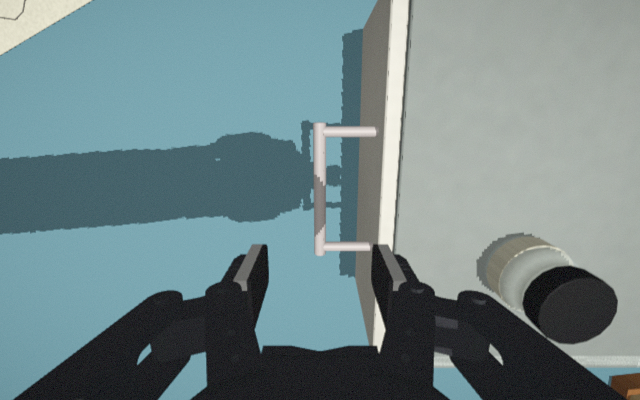

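The wrist picture shows the bar at x≈320, with posts at y≈131 and 246. That is within 2 px of the prediction, so I'll descend onto it.

Call:
{"op": "servo_tool", "data": {"increments": [[[0.05, 0.005, 0.15, 0, 0, 0], [0.05, 0.005, 0.3, 0, 0, 0], [0.05, 0.005, 0.45, 0, 0, 0], [0.05, 0.005, 0.55, 0, 0, 0], [0.05, 0.005, 0.6, 0, 0, 0], [0.05, 0.005, 0.6, 0, 0, 0], [0.05, 0.005, 0.6, 0, 0, 0]]]}}

```text
time: 2.55
tcp_pos: [0.5826, 0.0347, 0.1123]
tcp_rot: [2.373, 2.057, 0.001]
wrist_force: [0.7, 0.9, 0.7]
gripper_width: 0.0511
finger_force: 0.0
```

Call:
{"op": "servo_tool", "data": {"increments": [[[0, 0, 0, 0, 0, 0], [0, 0, 0, 0, 0, 0], [0, 0, 0, 0, 0, 0], [0, 0, 0, 0, 0, 0], [0, 0, 0, 0, 0, 0], [0, 0, 0, 0, 0, 0]]], "gripper": 1}}

```text
time: 3.15
tcp_pos: [0.5811, 0.0359, 0.1123]
tcp_rot: [-2.371, -2.059, 0.002]
wrist_force: [-4.7, 0.1, 6.3]
gripper_width: 0.008
finger_force: 58.6
```

```bash
python3 -c "
from h import *
go([.581,.035,.109])"
```

```text
t 3.15 tcp [0.5811 0.0359 0.1123] d [-0.0046  0.0001  0.0164] r [-0.0016  0.0004 -0.0021] F [-4.73  0.11  6.32]
```

Call:
{"op": "servo_tool", "data": {"increments": [[[0, -0.05, 0, 0, 0, 0], [0, -0.13, 0, 0, 0, 0], [0, -0.22, 0, 0, 0, 0], [0, -0.31, 0, 0, 0, 0], [0, -0.4, 0, 0, 0, 0], [0, -0.49, 0, 0, 0, 0], [0, -0.58, 0, 0, 0, 0], [0, -0.66, 0, 0, 0, 0], [0, -0.72, 0, 0, 0, 0], [0, -0.76, 0, 0, 0, 0]]]}}

```text
time: 4.15
tcp_pos: [0.4321, 0.0564, 0.1123]
tcp_rot: [2.37, 2.057, 0.001]
wrist_force: [2.0, -4.9, 5.1]
gripper_width: 0.0078
finger_force: 60.0
```

Call:
{"op": "servo_tool", "data": {"increments": [[[0, 0, 0, 0, 0, 0], [0, 0, 0, 0, 0, 0], [0, 0, 0, 0, 0, 0]]]}}

```text
time: 4.45
tcp_pos: [0.431, 0.0566, 0.1122]
tcp_rot: [2.372, 2.059, -0.002]
wrist_force: [-4.0, -4.1, 12.3]
gripper_width: 0.0076
finger_force: 60.9
```

Call:
{"op": "servo_tool", "data": {"increments": [[[0, 0, 0, 0, 0, 0], [0, 0, 0, 0, 0, 0], [0, 0, 0, 0, 0, 0], [0, 0, 0, 0, 0, 0]]], "gripper": 0.4}}

```text
time: 4.85
tcp_pos: [0.4312, 0.0573, 0.1109]
tcp_rot: [-2.372, -2.059, 0.001]
wrist_force: [0.3, -0.1, 0.2]
gripper_width: 0.0512
finger_force: 0.0
```

Call:
{"op": "servo_tool", "data": {"increments": [[[0, 0, -0.15, 0, 0, 0], [0, 0, -0.35, 0, 0, 0], [0, 0, -0.55, 0, 0, 0], [0, 0, -0.7, 0, 0, 0], [0, 0, -0.7, 0, 0, 0], [0, 0, -0.7, 0, 0, 0]]]}}

```text
time: 5.45
tcp_pos: [0.4322, 0.0572, 0.2515]
tcp_rot: [2.372, 2.059, 0.002]
wrist_force: [0.2, 0.2, -0.3]
gripper_width: 0.0512
finger_force: 0.0
```

```bash
python3 -c "
from h import *
import cv2
for n in('scene','wrist'):
    c=ctrl.calibration(n); np.savez(f'{n}2.npz',**c); cv2.imwrite(f'pics/{n}2.png',ctrl.snapshot(n)[:,:,::-1])
a=cv2.imread('pics/scene2.png')[110:260,270:470]; cv2.imwrite('pics/c2.png',cv2.resize(a,(800,600),interpolation=cv2.INTER_CUBIC))
go([.553,.039,.2])"
```

```text
t 5.55 tcp [0.4309 0.0572 0.25  ] d [-0.004   0.618   0.2483] r [-0.003   0.0003 -0.0027] F [ 0.07 -0.05 -0.66]
```

View pics/wrist2.png

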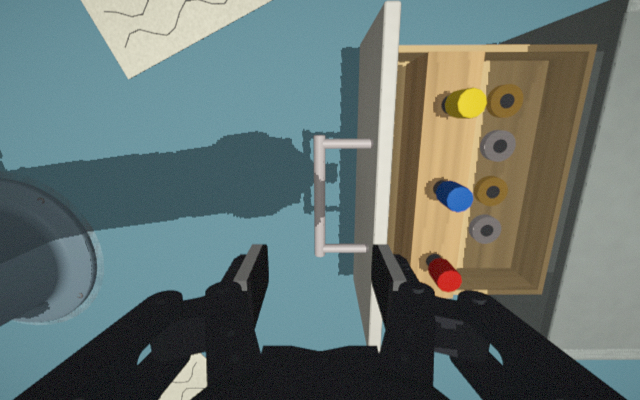

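The drawer is open. The red knob's top is at about (449,280), which is the −y bore, with blue at (460,199) and yellow at (472,103). The bar's posts are at (320,144) and (320,249).

```bash
python3 -c "
from h import *
c=dict(np.load('wrist2.npz'))
P={k:px2w('',v,.135,c) for k,v in dict(r=(449,280),b=(460,199),y=(472,103)).items()}
h=px2w('',(320,196.5),.128,c)
print(P,h)
for k,v in P.items(): print(k,(v-h)@X,(v-h)@Y)
t=h+.122*X-.08*Y; print('pred red',t)
t[2]=.23; go(t)"
```

```text
{'r': array([ 0.54108475, -0.03968852,  0.135     ]), 'b': array([0.55247412, 0.03819729, 0.135     ]), 'y': array([0.56311625, 0.11666422, 0.135     ])} [0.43248366 0.05543396 0.128     ]
r 0.12073312534851097 -0.07915803594535696
b 0.12122134955370878 -0.0004454056498870461
y 0.12088901374113702 0.07873921117341283
pred red [ 0.54222275 -0.04069789  0.128     ]
t 5.55 tcp [0.4309 0.0572 0.25  ] d [-0.4061  0.6203  0.0984] r [-0.003   0.0003 -0.0027] F [ 0.07 -0.05 -0.66]
```

Call:
{"op": "servo_tool", "data": {"increments": [[[-0.1, 0.15, 0, 0, 0, 0], [-0.2, 0.3, 0.05, 0, 0, 0], [-0.3, 0.45, 0.1, 0, 0, 0], [-0.4, 0.62, 0.2, 0, 0, 0], [-0.4, 0.62, 0.2, 0, 0, 0], [-0.4, 0.62, 0.2, 0, 0, 0], [-0.4, 0.62, 0.2, 0, 0, 0]]]}}

```text
time: 6.25
tcp_pos: [0.542, -0.0388, 0.2108]
tcp_rot: [-2.371, -2.059, 0.002]
wrist_force: [0.5, 0.9, -0.4]
gripper_width: 0.0512
finger_force: 0.0
```

```bash
python3 -c "
from h import *
import cv2
t=np.array([.5415,-.040,.102]); go(t)
n='wrist';c=ctrl.calibration(n); np.savez(f'{n}3.npz',**c); cv2.imwrite(f'pics/{n}3.png',ctrl.snapshot(n)[:,:,::-1])
t[2]=.135; print([w2px('',t+k*Y,c) for k in (0,.08,.16)])"
```

```text
t 6.25 tcp [ 0.542  -0.0388  0.2108] d [-6.200e-03 -5.000e-04  5.442e-01] r [-0.0026 -0.0004 -0.0021] F [ 0.46  0.87 -0.38]
[array([317.80807357, 212.398197  ]), array([317.52183464,  98.95360601]), array([317.16717903, -41.60644839])]
```

View pics/wrist3.png

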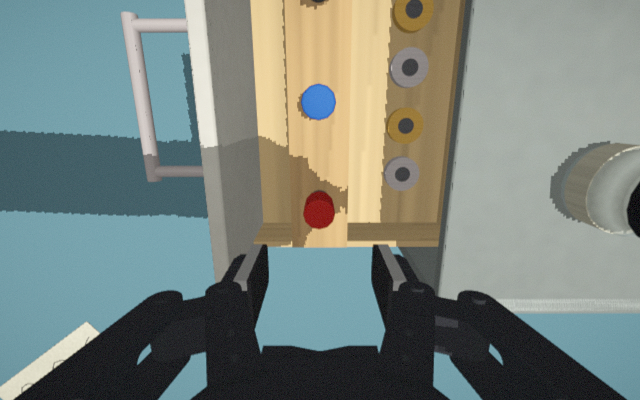

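Red's top is at about (319,212) and blue's at (318.5,101), against predictions of (318,212) and (317.5,99). The target holds to about 1 mm, so I'll descend with a +0.6 mm shift along tool y.

Call:
{"op": "servo_tool", "data": {"increments": [[[-0.005, 0.003, 0.15, 0, 0, 0], [-0.005, 0.003, 0.3, 0, 0, 0], [-0.005, 0.003, 0.4, 0, 0, 0], [-0.005, 0.003, 0.48, 0, 0, 0], [-0.005, 0.003, 0.53, 0, 0, 0], [-0.005, 0.003, 0.53, 0, 0, 0], [-0.005, 0.003, 0.53, 0, 0, 0], [-0.005, 0.003, 0.53, 0, 0, 0]]]}}

```text
time: 7.1
tcp_pos: [0.5446, -0.0407, 0.1066]
tcp_rot: [2.371, 2.058, 0.002]
wrist_force: [-0.7, -0.2, 0.7]
gripper_width: 0.0512
finger_force: 0.0
```

```bash
python3 -c "
from h import *
go([.5422,-.0401,.104]); s=ctrl.sense(); print(s['wrist_torque'])"
```

```text
t 7.1 tcp [ 0.5446 -0.0407  0.1066] d [ 0.0011 -0.0124  0.0132] r [ 0.0031  0.0002 -0.0025] F [-0.67 -0.21  0.73]
[0.02781586 0.03452145 0.10749148]
```

Call:
{"op": "servo_tool", "data": {"increments": [[[0, 0, 0, 0, 0, 0], [0, 0, 0, 0, 0, 0]]]}}

```text
time: 7.3
tcp_pos: [0.5442, -0.0408, 0.106]
tcp_rot: [2.372, 2.059, 0.001]
wrist_force: [0.2, -0.8, -0.0]
gripper_width: 0.0516
finger_force: 0.0
```

Call:
{"op": "servo_tool", "data": {"increments": [[[0, 0, 0, 0, 0, 0]]]}}

```text
time: 7.4
tcp_pos: [0.544, -0.0407, 0.1056]
tcp_rot: [2.372, 2.059, 0.001]
wrist_force: [-0.9, 0.4, -0.0]
gripper_width: 0.0512
finger_force: 0.0
```

Call:
{"op": "servo_tool", "data": {"increments": [[[0, 0, 0, 0, 0, 0]]]}}

```text
time: 7.5
tcp_pos: [0.5438, -0.0407, 0.1054]
tcp_rot: [2.372, 2.059, 0.0]
wrist_force: [-0.4, -0.5, 0.9]
gripper_width: 0.0515
finger_force: 0.0
```

Call:
{"op": "servo_tool", "data": {"increments": [[[0, 0, 0, 0, 0, 0], [0, 0, 0, 0, 0, 0], [0, 0, 0, 0, 0, 0], [0, 0, 0, 0, 0, 0], [0, 0, 0, 0, 0, 0], [0, 0, 0, 0, 0, 0]]]}}

```text
time: 8.1
tcp_pos: [0.5437, -0.0406, 0.1053]
tcp_rot: [2.372, 2.059, -0.0]
wrist_force: [-0.8, -0.2, 0.7]
gripper_width: 0.0515
finger_force: 0.0
```

Call:
{"op": "servo_tool", "data": {"increments": [[[0, 0, 0, 0, 0, 0], [0, 0, 0, 0, 0, 0], [0, 0, 0, 0, 0, 0], [0, 0, 0, 0, 0, 0], [0, 0, 0, 0, 0, 0]]], "gripper": 1}}

```text
time: 8.6
tcp_pos: [0.5435, -0.0406, 0.1055]
tcp_rot: [-2.373, -2.059, 0.0]
wrist_force: [-1.0, 1.0, 4.4]
gripper_width: 0.0222
finger_force: 59.1
```

Call:
{"op": "servo_tool", "data": {"increments": [[[0, 0, 0, 0, 0, 0], [0, 0, 0, 0, 0, 0]]]}}

```text
time: 8.8
tcp_pos: [0.5436, -0.0406, 0.1055]
tcp_rot: [2.372, 2.059, -0.0]
wrist_force: [-1.7, 0.3, 5.0]
gripper_width: 0.0225
finger_force: 59.2
```

```bash
python3 -c "
from h import *
go([.5422,-.0401,.104]); s=ctrl.sense(); f=s['wrist_force']; print(s['wrist_torque'], 'Fx',f@X,'Fy',f@Y,s['gripper_width'])"
```

```text
t 8.8 tcp [ 0.5436 -0.0406  0.1055] d [ 0.0016 -0.0072  0.0075] r [-0.      0.0002 -0.0026] F [-1.68  0.31  5.01]
[0.07638595 0.68848246 0.01994071] Fx -1.7079455747955121 Fy 0.0762619152072335 0.022548658485783322
```

Call:
{"op": "servo_tool", "data": {"increments": [[[0, 0, -0.005, 0, 0, 0], [0, 0, -0.01, 0, 0, 0], [0, 0, -0.02, 0, 0, 0], [0, 0, -0.03, 0, 0, 0], [0, 0, -0.04, 0, 0, 0], [0, 0, -0.05, 0, 0, 0], [0, 0, -0.05, 0, 0, 0]]]}}

```text
time: 9.5
tcp_pos: [0.5436, -0.0406, 0.1156]
tcp_rot: [2.372, 2.059, -0.0]
wrist_force: [-0.8, -0.9, -0.6]
gripper_width: 0.0224
finger_force: 58.8
```

```bash
python3 -c "
from h import *
go([.5436,-.0406,.1555]); s=ctrl.sense(); f=s['wrist_force']; print(s['wrist_torque'], 'Fx',f@X,'Fy',f@Y,s['gripper_width'],s['finger_force'])"
```

```text
t 9.5 tcp [ 0.5436 -0.0406  0.1156] d [ 1.000e-04 -1.000e-04 -1.996e-01] r [ 0.      0.0002 -0.0027] F [-0.8  -0.91 -0.61]
[ 0.032776    0.275898   -0.05687481] Fx -0.6643022283435 Fy -1.0154309429990818 0.022357233521194484 58.81042778491974
```

Forces are close to zero, so the spindle is moving freely. I'll continue up by another 40 mm.

Call:
{"op": "servo_tool", "data": {"increments": [[[0, 0, -0.01, 0, 0, 0], [0, 0, -0.025, 0, 0, 0], [0, 0, -0.04, 0, 0, 0], [0, 0, -0.055, 0, 0, 0], [0, 0, -0.07, 0, 0, 0], [0, 0, -0.085, 0, 0, 0], [0, 0, -0.095, 0, 0, 0], [0, 0, -0.1, 0, 0, 0], [0, 0, -0.1, 0, 0, 0]]]}}

```text
time: 10.4
tcp_pos: [0.5438, -0.0407, 0.1355]
tcp_rot: [2.372, 2.059, 0.0]
wrist_force: [-1.1, 0.2, -0.9]
gripper_width: 0.0224
finger_force: 58.8
```

```bash
python3 -c "
from h import *
go([.5436,-.0406,.1555]); s=ctrl.sense(); f=s['wrist_force']; print(s['wrist_torque'], 'Fx',f@X,'Fy',f@Y,s['gripper_width'],s['finger_force'])"
```

```text
t 10.4 tcp [ 0.5438 -0.0407  0.1355] d [ 0.0002 -0.0008 -0.1001] r [ 0.0004  0.0001 -0.0027] F [-1.12  0.16 -0.88]
[-0.01877258  0.21185411 -0.00486963] Fx -1.132051092700793 Fy -0.0010636987580422144 0.02237977406293377 58.818116784095764
```

Call:
{"op": "servo_tool", "data": {"increments": [[[0, 0, -0.01, 0, 0, 0], [0, 0, -0.025, 0, 0, 0], [0, 0, -0.04, 0, 0, 0], [0, 0, -0.055, 0, 0, 0], [0, 0, -0.07, 0, 0, 0], [0, 0, -0.085, 0, 0, 0], [0, 0, -0.095, 0, 0, 0], [0, 0, -0.1, 0, 0, 0], [0, 0, -0.1, 0, 0, 0], [0, 0, -0.1, 0, 0, 0]]]}}

```text
time: 11.4
tcp_pos: [0.5438, -0.0407, 0.1553]
tcp_rot: [2.372, 2.059, 0.0]
wrist_force: [0.2, 0.2, -1.1]
gripper_width: 0.0224
finger_force: 58.8
```

Call:
{"op": "servo_tool", "data": {"increments": [[[0, 0, 0, 0, 0, 0], [0, 0, 0, 0, 0, 0], [0, 0, 0, 0, 0, 0]]]}}

```text
time: 11.7
tcp_pos: [0.5437, -0.0406, 0.1552]
tcp_rot: [2.372, 2.059, -0.0]
wrist_force: [-0.3, -0.6, -1.6]
gripper_width: 0.0221
finger_force: 58.8
```

```bash
python3 -c "
from h import *
import cv2
go([.5436,-.0406,.1555]); s=ctrl.sense(); f=s['wrist_force']; print(s['wrist_torque'], 'Fx',f@X,'Fy',f@Y,s['gripper_width'],s['finger_force'])
a=ctrl.snapshot('wrist')[:,:,::-1]; b=ctrl.snapshot('scene')[110:260,270:510,::-1]
cv2.imwrite('pics/f.png',np.vstack([cv2.resize(a[60:310,180:460],(560,500)),]))
cv2.imwrite('pics/fs.png',cv2.resize(b,(800,500),interpolation=cv2.INTER_CUBIC))"
```

```text
t 11.7 tcp [ 0.5437 -0.0406  0.1552] d [ 0.0001 -0.0006 -0.0013] r [ 0.0001  0.0001 -0.0027] F [-0.35 -0.57 -1.64]
[0.0010943  0.01531178 0.02903544] Fx -0.26405614878142286 Fy -0.6112667524418189 0.02208486690663807 58.81709396839142
```

View pics/f.png

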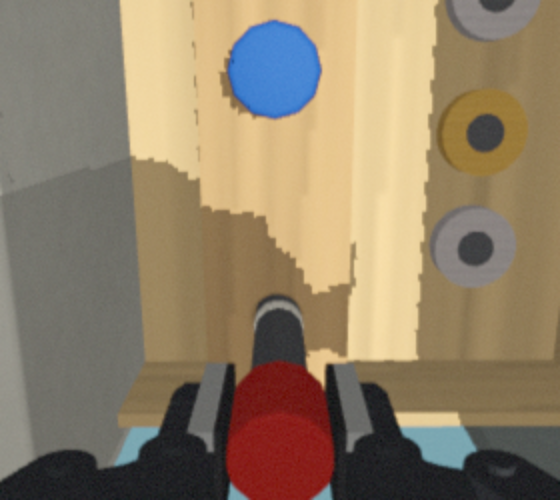

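View pics/fs.png

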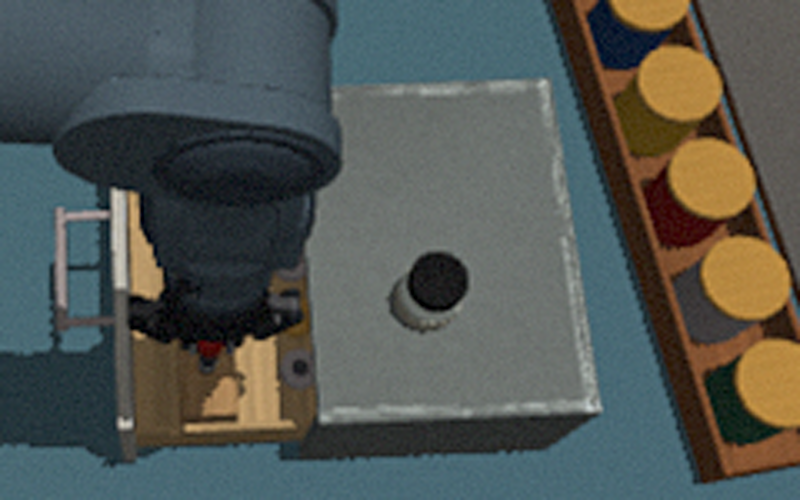

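The close picture shows the red spindle raised. Its white ring at about (278,308) stands just clear of the block with a little shank below it, and blue is still seated. The scene picture shows the drawer open and the jar where it was. The lift is 49.7 mm.

```bash
python3 -c "
from cell import ctrl
print(ctrl.job_done())"
```

```text
the job is handed in; nothing more can be done
None
```

The job is handed in: the drawer is about 150 mm open and the red spindle is held still about 50 mm up, its white ring clear of the block and its foot still in the bore; no verdict came back.

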